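# Book a gauge reading, release the toggle clamp and unload the brake-disc carrier

## Task

The brake-disc carrier clamped in the gauging fixture has just been measured: on the gauge console press the square key to hold the reading, then the round key to save it, then the long bar key to confirm it, each one fully down and let up again before the next, and never press the key inside the raised collar (it wipes the zero). Only after that, throw the toggle clamp's handle right back so that the clamp arm swings up and stays standing open, and lift the carrier out by its sleeve. Set it down without dropping it, lying flat with the sleeve upwards, in the empty tray, let go, and leave the grinder, the loose brake ring and the steel rule where they lie.

Things in the scene. Friction and masses are not known exactly. Their poses are not given: they have to be found in the camera images.
- console: Gauge console, fixed: grey box 200 mm wide (y), 172 mm deep (x), left or right of the fixture. Origin: centre of underside; -x is the operator's side (towards the robot within 0.3 rad), +y the operator's left. Panel slopes up away from the operator at 0.21 rad, from 36 mm high in front to 72 mm at the rear; blank green display at the rear, four off-white spring keys before it.
- key_square_top (a point): Centre of the top of the square key, 32 x 32 mm, left one of the row of three, 58 mm left of the round key. z: the panel's normal, out of the key; x up the slope; y to the operator's left. The tops of the square, round and bar keys stand 9 mm above the panel.
- key_round_top (a point): Centre of the top of the round key, 32 mm in diameter, the middle one of the row of three. Axes as for the square key.
- key_bar_top (a point): Centre of the top of the long bar key, 120 mm (y) x 30 mm, 58 mm down the slope from the round key. Axes as for the square key.
- key_guarded_top (a point): Centre of the top of the zero key, 27 mm in diameter, 58 mm right of the round key, sunk in a black collar of 42 mm outer diameter that stands 14 mm above the panel; the key's top is 6 mm above the panel. Not to be pressed.
- key_square (a joint): Travel of the square key in m: 0 up, 0.005 fully down. Every key needs 1.5 N to start, 5 N at the bottom, and springs back by itself.
- key_round (a joint): Travel of the round key in m: 0 up, 0.005 fully down.
- key_bar (a joint): Travel of the bar key in m: 0 up, 0.005 fully down.
- key_guarded (a joint): Travel of the guarded zero key in m: 0 up, 0.005 fully down.
- fixture: Gauging fixture, fixed: steel plate 295 x 150 x 16 mm, from x = -110 to +185 mm. Origin: underside, below the place of the carrier's centre; +x points to the toggle clamp, away from the robot within 0.28 rad. The carrier lies on rests 22 mm above the origin, between short dowel pins level with the top of its arms. A probe block 36 mm high over the bench stands at x = -94 mm.
- clamp_hinge (a point): Hinge of the toggle clamp's arm, at (115, 0, 46) mm in the fixture's frame; axes as the fixture's, the hinge runs along y. Steel vertical-handle clamp on a foot 56 mm wide; its arm points to the carrier, its handle stands up, 164 mm high over the bench, while clamped.
- clamp_arm (a joint): Angle of the clamp arm in rad: 0 clamped (level, 46 mm high, its rubber-tipped spindle on a carrier arm 54 mm from the carrier's centre), 1.57 upright, 1.75 fully open at its stop. The arm reaches 68 mm from its hinge. Pushing the arm does not open it (locked over centre): it follows the handle.
- handle_grip (a point): Axis of the clamp handle's black grip (17 mm thick), 26 mm below its top; clamped at (113, 0, 138) mm in the fixture's frame. Push it to the fixture's +x: 3 N breaks the lock, then it swings within 5 mm of a circle about (115, 0, 44) mm, back and down by 1.57 rad to (210, 0, 44) mm, where the handle lies level and the arm is fully open. It may stop wherever you leave it.
- carrier: Brake-disc carrier: aluminium spider with six hooked arms, 130 mm across, 6 mm thick, centre sleeve of 48 mm outer diameter rising to 40 mm above the underside; about 0.2 kg. Origin: centre of underside; z along the sleeve. It lies loose (2 mm of play) in the fixture, sleeve up, held only by the clamp, and comes straight up; grip the sleeve from above, best along the fixture's y.
- tray: Empty square steel tray, fixed: 200 x 200 mm outside, walls 4 mm thick and 28 mm high, floor 4 mm thick, on the other side of the fixture from the console. Origin: centre of underside; sides along x and y.
- grinder: Bystander: angle grinder lying beyond the work, about 330 mm long and 75 mm high. Origin on the bench below its middle.
- brake_ring: Bystander: loose drilled brake ring lying flat beyond the work, 160 mm in outer diameter, 4 mm thick. Origin: centre of underside.
- rule: Bystander: loose steel rule, 200 x 28 x 2 mm, beyond the fixture. Origin: centre of underside.
Things that resemble listed ones, but are neither listed nor needed, are in the scene too. Of the things shaped like the carrier, the aluminium one is meant.

How it is judged:
By the outcome, as a careful person would: the job done as asked, in the order asked, and still so for the second after the job is handed in, with the robot touching nothing.
It also fails if it takes over 67 s, if anything falls off the work surface, if the arm or the gripper's body presses on something with over 40 N, if the wrist force passes 120 N, or if a joint passes its speed limit or range.

## Robot

A 6-joint arm with a two-finger parallel gripper is mounted at the origin on the work surface. World frame = base frame: x ahead of the robot, y to its left, z up, the work surface at z = 0. Lengths are in m, angles in rad, forces in N, time in s.
With the tool pointing down it reaches from about 0.35 to 0.85 m from the base axis. Payload 8.1 kg.
Tool frame: the origin (TCP) lies at the very end of the fingers, on their centre line; the grasp point (between the pads) lies 19 mm behind it; z points along the fingers, y is the line along which they close (so a half turn about z gives the same grasp; the last joint's range is limited). The gripper opens to 93 mm and grips with 3 to 60 N. Pads are 15 mm wide; open, the fingers measure 128 mm over their backs; the gripper's body (75 mm by 188 mm) begins 65 mm behind the grasp point.
Start: joints at [-0.085, 0.13, 1.488, -0, 1.523, -0.085], TCP at [0.6, 0, 0.219] pointing down, gripper open.
Joint ranges: [-2.96, 2.96], [-0.89, 2.26], [0.02, 2.5], [-1.34, 4.48], [0, 2.73], [-2.66, 2.66]. Speed limits (rad/s): [2.39, 2.39, 2.79, 3.14, 3.14, 3.14].

## Interface

Orientations are given as a rotation vector (axis times angle).
In Python, from plant import robot gives the robot as it stands. The module is installed in compiled form; this text tells all that it offers.
- The arm moves only by the tool play_rows, never from a script. Its argument "increments" is text: rows parted by semicolons, each of 5 numbers parted by spaces: the shift along the tool's x, y, z in mm, then the turn about the tool's z in degrees, then the closure, from -1 (fully open) to 1 (shut). In form: dx dy dz yaw claw; .... A call has 1 to 20 rows; each row is the pose to reach, as a shift and turn from the pose commanded when the call began, along the tool's axes at that moment; what a row does not reach only later rows make up. A row lasts 1/10 s, in which the tool goes at most 50 mm and 8.59 degrees, less where a joint would pass 70% of its speed; a pose out of reach is approached as far as the arm can. A call with a gripper value outside its range is refused whole. The fingers move at their own pace and stop on an object; "force" is the grip in N (left out, the last holds). Time passes only in rows, so rows that repeat a pose let the fingers close. It gives the time, the measured TCP pose, the force, the opening and the grip force at its end, in the units of the state.
- robot.read_state(): the state, without advancing time (a new reading comes with each control period).
- robot.read_camera(name): name is "scene" or "side" or "wrist"; returns the picture (384x512x3 uint8, blue, green, red); there is no depth.
- robot.calibration(name): a dict with "vertical_fov" (degrees; the focal length in pixels is half the picture's height over the tangent of half this angle, whatever the lens; pixels are square), "cx", "cy" (the principal point, pixels), "rvec" (rotation vector, rad) and "tvec" (3), from world to camera coordinates, as OpenCV has them. Camera axes: x right, y down, z forward; pixel columns grow to the right and rows downward; lengths in m; the calibration is good to about 2 mm. A picture is of the moment at which its call begins: read the wrist's pose just before it. calibration takes no time and is no camera call; for the wrist camera it gives the pose at the moment of the call.
- robot.close_job(): hands the job in; it is judged then, once.
Trained networks look in the newest picture that a camera, given by its name, has taken for a name from the list of things; names that differ only in an ending like _2 or _b are one class to them, and where a whole thing is asked for, a point or a joint stands for the part that bears it (a point fixed in the world has none). Each returns a list of dicts, best first, with "conf" (0 to 1); they miss things now and then, are a little off and sometimes report something else, mostly with a low value. They report only what shows in the picture. A call takes as long as a camera call. They do not tell look-alikes from the thing itself.
- robot.recognise(camera, query): "centre" ([x, y, z] in m, in world coordinates, good to about 4 mm: the middle of the surface that is visible of it).
- robot.regions_of(camera, query): "pixels" (384x512 bool, what is visible of it).
- robot.landmark_of(camera, query): "centre" ([x, y, z] in m, in world coordinates, good to about 4 mm: a listed point, or the origin of a listed thing).
The state is a dict: "t": time; "q": joint angles; "dq": joint speeds; "joint_torque": joint torques, N m; "tool_pos": TCP position; "orientation": TCP orientation; "force": force on the tool from outside, world axes, zero at the start; "wrist_torque": the same for the moment, N m; "opening": finger opening in m; "gripper_force": force on a finger pad.
Only numpy, scipy, OpenCV 4.12 (cv2) and the standard library are available. Lean on these libraries where they do the work, as an engineer would, in place of code of your own. Each camera call takes 0.05 s, during which the arm holds its last target. There are 200 camera calls.

## Working session

There is one attempt and no reset: what is moved stays moved. The work goes in short steps, Python scripts to look and compute and a tool call to move; the robot and the scene stay as the last step left them, time stands still between calls to the robot, and variables do not carry over. Pictures are saved under pics/ and viewed, at most 10 in all, crops included, and the job is handed in when it is done.

Besides the shell and the picture viewer there is one more tool, called as name(argument=value, ...), one argument or row to a line, values as JSON. play_rows: Moves the arm, as the interface text tells. Its arguments: {"type":"object","properties":{"increments":{"type":"string"},"force":{"type":"number"}},"required":["increments"]}

```bash
mkdir -p pics
cat > h.py <<'E'
from plant import robot
import numpy as np, cv2
E
python3 - <<'E'
from h import *
a=robot.read_camera("scene");b=robot.read_camera("side")
cv2.imwrite("pics/a.png",a);cv2.imwrite("pics/b.png",b)
for c in("scene","side"):
    for n in "console key_square_top key_round_top key_bar_top key_guarded_top fixture clamp_hinge handle_grip carrier tray brake_ring rule grinder".split():
        print(c,n,[(np.round(d["centre"],3).tolist(),round(d["conf"],2)) for d in robot.landmark_of(c,n)[:3]])
s=robot.read_state();print(s["t"],s["tool_pos"],s["orientation"],s["opening"],s["force"])
E
```

```text
scene console [([0.506, 0.293, -0.002], 0.66)]
scene key_square_top [([0.515, 0.295, 0.065], 0.43)]
scene key_round_top [([0.516, 0.295, 0.064], 0.57)]
scene key_bar_top [([0.454, 0.287, 0.052], 0.57)]
scene key_guarded_top [([0.452, 0.009, 0.001], 0.18)]
scene fixture [([0.454, 0.008, 0.0], 0.74)]
scene clamp_hinge [([0.566, -0.014, 0.045], 0.87)]
scene handle_grip [([0.566, -0.014, 0.138], 0.68)]
scene carrier [([0.292, -0.199, -0.002], 0.87), ([0.304, 0.191, 0.0], 0.84), ([0.453, 0.005, 0.022], 0.77)]
scene tray [([0.524, -0.317, 0.002], 0.56), ([0.518, 0.293, 0.066], 0.4)]
scene brake_ring []
scene rule [([0.784, -0.017, -0.001], 0.94), ([0.562, -0.015, 0.137], 0.25)]
scene grinder [([0.734, 0.279, -0.001], 0.83)]
side console [([0.504, 0.291, 0.0], 0.94), ([0.565, -0.017, 0.136], 0.21)]
side key_square_top [([0.734, 0.28, 0.001], 0.67), ([0.455, 0.007, 0.002], 0.66), ([0.509, 0.35, 0.065], 0.45)]
side key_round_top [([0.512, 0.29, 0.064], 0.54)]
side key_bar_top [([0.456, 0.287, 0.054], 0.76)]
side key_guarded_top [([0.519, 0.232, 0.06], 0.47)]
side fixture [([0.456, 0.008, 0.003], 0.55)]
side clamp_hinge [([0.569, -0.016, 0.05], 0.69), ([0.453, 0.011, 0.003], 0.59)]
side handle_grip [([0.566, -0.016, 0.132], 0.72)]
side carrier [([0.292, -0.204, 0.0], 0.9), ([0.302, 0.189, -0.002], 0.77), ([0.455, 0.007, 0.023], 0.64)]
side tray []
side brake_ring [([0.747, -0.267, -0.001], 0.76), ([0.563, -0.011, 0.134], 0.49), ([0.508, 0.291, 0.066], 0.45)]
side rule [([0.788, -0.015, -0.006], 0.67), ([0.51, 0.348, 0.066], 0.56)]
side grinder [([0.739, 0.279, 0.002], 0.78)]
1.4 [6.00010864e-01 3.35096506e-05 2.18645551e-01] [2.22143304e+00 2.22144205e+00 3.62006761e-05] 0.09321426060906182 [0.38954061 0.68515209 0.33682414]
```

```bash
python3 -c "
import cv2,numpy as np
a=cv2.imread('pics/a.png');b=cv2.imread('pics/b.png')
cv2.imwrite('pics/ab.png',cv2.resize(a,(768,576)));cv2.imwrite('pics/b2.png',cv2.resize(b,(768,576)))"
```

```text
(no output)
```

View pics/ab.png

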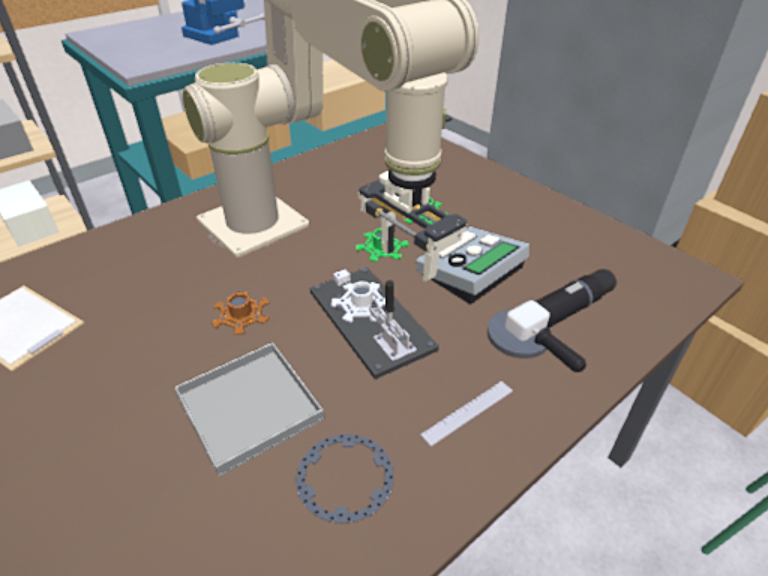

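View pics/b2.png

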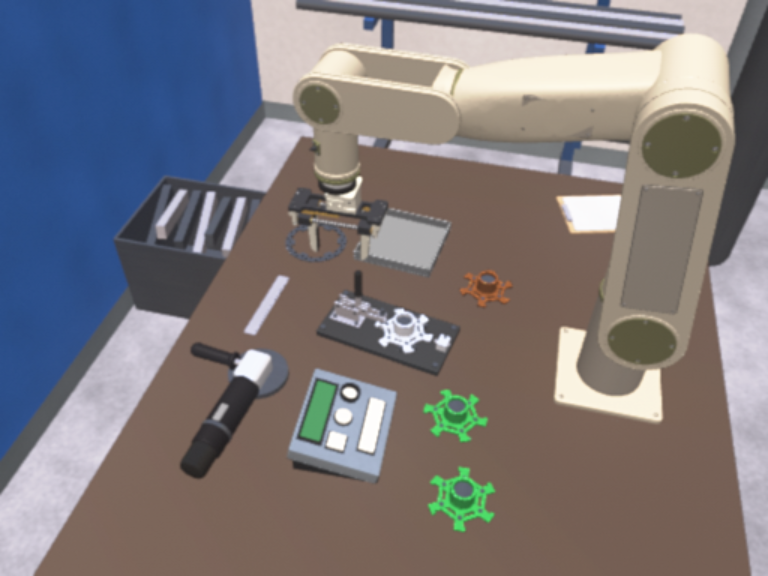

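The aluminium carrier sits in the fixture at about (362,298) in the scene view. The green and orange ones are look-alikes. The console is on the robot's left, with the square key nearest the side camera (337,441), then the round key (343,416) and the collar (350,393). The tray is on the right. I'll hover over the keys with the gripper closed and its y axis along the console's y.

play_rows(
  increments="40 -10 0 8 1;80 -20 0 16 1;120 -30 0 24 1;160 -45 0 32 1;200 -60 0 40 1;240 -70 0 48 1;270 -80 0 56 1;292 -86 0 64 1;292 -86 0 72 1;292 -86 0 80 1;292 -86 0 85 1;292 -86 0 85 1;292 -86 0 85 1",
  force=20,
)

```text
t: 2.7
tool_pos: [0.514, 0.292, 0.2186]
orientation: [-3.138, -0.141, -0.0]
force: [-1.6, -0.0, 0.2]
opening: 0.0006
gripper_force: 0.0
```

Run:
```python
from h import *
for c in ("wrist","scene","side"):
    im=robot.read_camera(c); 
    if c=="wrist": cv2.imwrite("pics/w1.png",im)
    for n in "console key_square_top key_round_top key_bar_top key_guarded_top tray".split():
        print(c,n,[(np.round(d["centre"],4).tolist(),round(d["conf"],2)) for d in robot.landmark_of(c,n)[:3]])
s=robot.read_state();print(s["t"],s["tool_pos"],s["orientation"],s["opening"],s["force"],s["q"])
```

```text
wrist console [([0.5069, 0.2865, 0.0015], 0.81)]
wrist key_square_top [([0.5096, 0.3495, 0.0642], 0.78)]
wrist key_round_top [([0.5054, 0.291, 0.0669], 0.92)]
wrist key_bar_top [([0.4572, 0.2848, 0.0519], 0.61)]
wrist key_guarded_top [([0.512, 0.233, 0.06], 0.74)]
wrist tray []
scene console [([0.5059, 0.294, 0.0], 0.57)]
scene key_square_top [([0.4551, 0.2876, 0.0489], 0.74), ([0.5128, 0.3517, 0.0663], 0.62)]
scene key_round_top [([0.5161, 0.2919, 0.0617], 0.55)]
scene key_bar_top [([0.4563, 0.2862, 0.0485], 0.53)]
scene key_guarded_top [([0.4531, 0.005, 0.0225], 0.31)]
scene tray [([0.5277, -0.3195, -0.0015], 0.83), ([0.4537, 0.0065, 0.02], 0.31)]
side console [([0.5076, 0.2918, 0.0023], 0.81)]
side key_square_top [([0.5105, 0.3473, 0.0671], 0.66)]
side key_round_top [([0.5685, -0.0163, 0.0491], 0.48)]
side key_bar_top [([0.4562, 0.2882, 0.054], 0.92)]
side key_guarded_top [([0.7373, 0.2773, 0.0009], 0.7), ([0.5192, 0.2321, 0.061], 0.59)]
side tray [([0.5266, -0.3161, 0.0026], 0.77)]
3.75 [0.51399016 0.29203597 0.21863694] [-3.13858168e+00 -1.37133736e-01  5.35704508e-05] 0.0006090557662347951 [-0.55474901 -0.18385324  0.08963642] [4.29953437e-01 1.06650890e-01 1.51383144e+00 2.81821240e-05
 1.52113569e+00 1.91341811e+00]
```

View pics/w1.png

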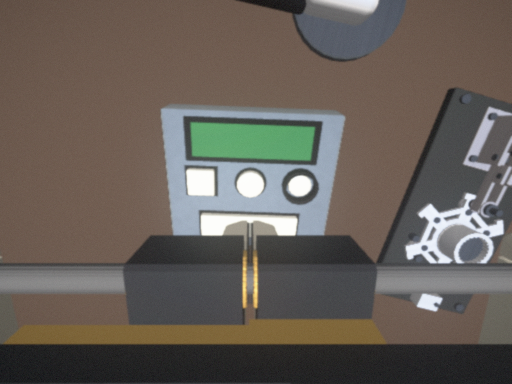

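The wrist view shows the square key at (201,182), round at (250,184) and collared at (300,186), with the bar at about (249,222). I'll back-project these as a check.

```bash
cat >> h.py <<'E'
def bp(c,uv,z):
    k=robot.calibration(c);f=192/np.tan(np.radians(k["vertical_fov"])/2)
    R=cv2.Rodrigues(np.array(k["rvec"],float))[0];t=np.array(k["tvec"],float).ravel()
    o=-R.T@t;d=R.T@np.array([(uv[0]-k["cx"])/f,(uv[1]-k["cy"])/f,1])
    return o+d*(z-o[2])/d[2]
E
python3 - <<'E'
from h import *
im=cv2.imread("pics/w1.png");m=(im.min(2)>170).astype(np.uint8)
n,l,s,c=cv2.connectedComponentsWithStats(m)
for i in range(1,n):
    if s[i][4]>200 and c[i][1]<240 and c[i][0]<350: print(s[i],c[i],bp("wrist",c[i],.065))
for uv in [(201,182),(250,184),(300,186)]: print(bp("wrist",uv,.065))
for uv in [(201,213),(299,217)]: print(bp("wrist",uv,.056))
a=robot.read_state()["tool_pos"];print(a)
E
```

```text
[186 169  29  28 746] [200.26407507 182.41957105] [0.51075181 0.34837085 0.065     ]
[237 171  27  28 582] [249.96735395 184.60996564] [0.51322595 0.290906   0.065     ]
[288 175  24  22 391] [299.3657289  185.48081841] [0.51723157 0.23378685 0.065     ]
[ 201  214   97   22 1329] [246.1903687  222.88261851] [0.46615071 0.29128805 0.065     ]
[0.51132093 0.34754615 0.065     ]
[0.51394783 0.29093189 0.065     ]
[0.51668541 0.23297415 0.065     ]
[0.47077943 0.34718413 0.056     ]
[0.47620934 0.22730657 0.056     ]
[0.51399016 0.29203597 0.21863694]
```

play_rows(
  increments="0 -40 30 0 1;0 -57 70 0 1;0 -57 110 0 1;0 -57 138 0 1;0 -57 146 0 1;0 -57 149 0 1;0 -57 151 0 1;0 -57 152 0 1;0 -57 153 0 1;0 -57 154 0 1;0 -57 155 0 1;0 -57 156 0 1;0 -57 156 0 1",
)

```text
t: 5.05
tool_pos: [0.5096, 0.3491, 0.0632]
orientation: [-3.138, -0.137, -0.002]
force: [1.2, 0.4, 4.6]
opening: 0.0005
gripper_force: 1.6
```

play_rows(
  increments="0 0 0.5 0 1;0 0 1 0 1;0 0 1.5 0 1;0 0 2 0 1;0 0 2 0 1;0 0 2 0 1",
)

```text
t: 5.65
tool_pos: [0.5094, 0.349, 0.0609]
orientation: [-3.138, -0.137, -0.001]
force: [2.2, 0.4, 4.9]
opening: 0.0005
gripper_force: 2.4
```

play_rows(
  increments="0 0 0.5 0 1;0 0 1 0 1;0 0 1.5 0 1;0 0 1.5 0 1;0 0 1.5 0 1",
)

```text
t: 6.15
tool_pos: [0.5096, 0.3491, 0.0606]
orientation: [-3.138, -0.137, -0.002]
force: [-0.1, -1.7, 11.8]
opening: 0.0003
gripper_force: 6.3
```

play_rows(
  increments="0 0 -10 0 1;0 0 -25 0 1;0 0 -25 0 1;0 0 -25 0 1;-2 30 -25 0 1;-2 58 -25 0 1;-2 58 -20 0 1;-2 58 -12 0 1;-2 58 -8 0 1;-2 58 -6 0 1;-2 58 -5 0 1;-2 58 -4 0 1;-2 58 -3 0 1;-2 58 -2 0 1;-2 58 -1 0 1;-2 58 0 0 1;-2 58 0 0 1;-2 58 0 0 1",
)

```text
t: 7.95
tool_pos: [0.5124, 0.2912, 0.0605]
orientation: [-3.138, -0.137, -0.001]
force: [-6.2, -2.1, 12.0]
opening: 0.0008
gripper_force: 6.4
```

play_rows(
  increments="0 0 -10 0 1;0 0 -25 0 1;0 0 -25 0 1;0 0 -25 0 1;-30 0 -25 0 1;-56 0 -20 0 1;-56 0 -8 0 1;-56 0 2 0 1;-56 0 5 0 1;-56 0 6 0 1;-56 0 7 0 1;-56 0 8 0 1;-56 0 9 0 1;-56 0 10 0 1;-56 0 11 0 1;-56 0 12 0 1;-56 0 12 0 1;-56 0 12 0 1",
)

```text
t: 9.75
tool_pos: [0.4573, 0.286, 0.0487]
orientation: [-3.138, -0.137, -0.003]
force: [-3.4, -4.6, 12.6]
opening: 0.0005
gripper_force: 6.6
```

play_rows(
  increments="0 0 -15 0 1;0 0 -50 0 1;0 0 -100 0 1;0 0 -150 0 1;0 0 -200 0 1;-5 40 -213 4 1;-8 90 -213 8 1;-8 140 -213 16.5 1;-8 190 -213 16.5 1;-8 235 -213 16.5 1;-8 270 -213 16.5 1;-8 284 -213 16.5 1;-8 284 -213 16.5 1;-8 284 -213 16.5 1",
)

```text
t: 11.15
tool_pos: [0.4731, 0.0032, 0.2603]
orientation: [-3.125, 0.315, -0.0]
force: [0.2, 0.6, -0.9]
opening: 0.0005
gripper_force: 0.0
```

Run:
```python
from h import *
for c in ("wrist","scene","side"):
    im=robot.read_camera(c); 
    if c=="wrist": cv2.imwrite("pics/w2.png",im)
    for n in "fixture clamp_hinge handle_grip carrier tray".split():
        print(c,n,[(np.round(d["centre"],4).tolist(),round(d["conf"],2)) for d in robot.landmark_of(c,n)[:3]])
s=robot.read_state();print(s["t"],s["tool_pos"],s["orientation"],s["opening"],s["force"],s["q"])
```

```text
wrist fixture []
wrist clamp_hinge [([0.5706, -0.0109, 0.0457], 0.86)]
wrist handle_grip [([0.5596, -0.0081, 0.134], 0.93)]
wrist carrier [([0.29, -0.1988, 0.0007], 0.93), ([0.2639, 0.3765, 0.0014], 0.91), ([0.4541, 0.0092, 0.0197], 0.85)]
wrist tray [([0.5219, -0.3124, -0.0005], 0.9)]
scene fixture [([0.453, 0.0082, 0.0011], 0.75)]
scene clamp_hinge [([0.5663, -0.0103, 0.0423], 0.79)]
scene handle_grip []
scene carrier [([0.3042, 0.1888, -0.0008], 0.78), ([0.4503, 0.0052, 0.0239], 0.73), ([0.264, 0.3784, -0.0007], 0.73)]
scene tray [([0.5249, -0.3177, -0.0018], 0.79)]
side fixture [([0.4535, 0.0085, 0.0018], 0.84)]
side clamp_hinge [([0.5698, -0.018, 0.0485], 0.58), ([0.5181, 0.2314, 0.0621], 0.27)]
side handle_grip [([0.5194, 0.2333, 0.0595], 0.75), ([0.5623, -0.0113, 0.1307], 0.71)]
side carrier [([0.2623, 0.3706, -0.003], 0.97), ([0.3046, 0.1913, -0.003], 0.78), ([0.2902, -0.2013, -0.0006], 0.77)]
side tray []
12.05 [0.47307562 0.00231041 0.26011207] [-3.12576205e+00  3.14923230e-01  1.22516857e-04] 0.00019601691529122435 [-0.77240927 -0.69119332 -0.17563739] [-1.03560102e-01 -2.32569139e-01  1.76385736e+00  6.02109494e-06
  1.61038245e+00  1.66806052e+00]
```

View pics/w2.png

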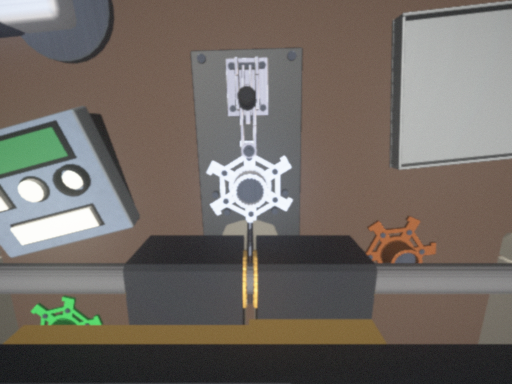

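The wrist view shows the clamp's handle top at (247,98), the sleeve at (250,190), and the plate edges x≈193–301 tilted slightly left. I'll back-project these for the fixture yaw.

Run:
```python
from h import *
L=[bp("wrist",p,.016) for p in [(193,52),(203,220),(301,50),(301,220)]]
for a,b in((0,1),(2,3)):
    d=L[a]-L[b];print(L[a],L[b],np.arctan2(d[1],d[0]))
print("sleeve",bp("wrist",(250.5,190),.062),"handle top",bp("wrist",(247,98),.164))
print("tray",[bp("wrist",p,.028) for p in [(397,16),(397,165),(512,155)]])
# tray mask from scene
m=max(robot.regions_of("scene","tray"),key=lambda d:d["conf"])["pixels"].astype(np.uint8)
c=max(cv2.findContours(m,0,2)[0],key=cv2.contourArea)
q=cv2.approxPolyDP(cv2.convexHull(c),6,True)[:,0];print(q)
for p in q: print(bp("scene",p,.028))
```

```text
[0.64522419 0.04386208 0.016     ] [0.41331764 0.08698266 0.016     ] -0.18384002403801064
[ 0.61900833 -0.09740517  0.016     ] [ 0.38347136 -0.06032265  0.016     ] -0.1561564083006061
sleeve [0.45565246 0.0041823  0.062     ] handle top [ 0.56129082 -0.01381445  0.164     ]
tray [array([ 0.63124865, -0.21913641,  0.028     ]), array([ 0.44228502, -0.20505263,  0.028     ]), array([ 0.42437185, -0.36437545,  0.028     ])]
[[181 228]
 [215 278]
 [146 315]
 [117 258]]
[ 0.43427026 -0.20677673  0.028     ]
[ 0.64602523 -0.23476767  0.028     ]
[ 0.62646339 -0.42342727  0.028     ]
[ 0.41827687 -0.40161898  0.028     ]
```

play_rows(
  increments="30 -1 30 -1.5 1;60 -2 60 -1.5 1;66 -2.4 90 -1.5 1;66 -2.4 120 -1.5 1;66 -2.4 128 -1.5 1;66 -2.4 128 -1.5 1;66 -2.4 128 -1.5 1",
)

```text
t: 12.8
tool_pos: [0.539, -0.0085, 0.1338]
orientation: [3.13, -0.274, 0.003]
force: [0.1, -0.8, 0.1]
opening: 0.0004
gripper_force: 0.0
```

Run:
```python
from h import *
s=robot.read_state();p=s["tool_pos"];o=s["orientation"]
y=-2*np.arctan2(o[1],-o[0]);d=p[:2]-np.array([.4545,.007]);c,n=np.cos(-.175),np.sin(-.175)
fx,fy=1e3*(c*d[0]+n*d[1]),1e3*(-n*d[0]+c*d[1]);z=p[2]*1e3
print(s["t"],p,y,fx,fy,s["force"])
for r in (88,):
  for th in np.radians([0,10,20,30,40,50,60,70,80,90,93]):
    x=115+r*np.sin(th)-8.5*np.cos(th)-7.5; zz=44+r*np.cos(th)+8.5*np.sin(th)
    print(round(np.degrees(th)),round(x-fx,1),round(z-zz,1))
```

```text
12.8 [ 0.53902431 -0.00852783  0.13381418] 6.108627647209601 85.93685346618784 -0.5743002347326099 [ 0.14727016 -0.76699477  0.11967522]
0 13.1 1.8
10 28.5 1.7
20 43.7 4.2
30 58.2 9.4
40 71.6 16.9
50 83.5 26.7
60 93.5 38.5
70 101.3 51.7
80 106.8 66.2
90 109.6 81.3
93 109.9 85.9
```

play_rows(
  increments="6 0 1 0 1;12 0 1 0 1;16 0 1 0 1;20 0 1 0 1;24 0 1 0 1;28.5 0 1.5 0 1;33 0 2 0 1;38 0 3 0 1;43.5 0 4 0 1;48 0 6 0 1;53 0 7.5 0 1;58 0 9.5 0 1;58 0 9.5 0 1",
)

```text
t: 14.1
tool_pos: [0.5959, -0.0187, 0.1223]
orientation: [3.13, -0.274, 0.0]
force: [-0.3, -0.2, 0.6]
opening: 0.0004
gripper_force: 0.0
```

play_rows(
  increments="7 0 3.5 0 1;13.5 0 7.5 0 1;19.5 0 12 0 1;25.5 0 17 0 1;30.5 0 23 0 1;35.5 0 29 0 1;39.5 0 35.5 0 1;43.5 0 42 0 1;46 0 49 0 1;49 0 56.5 0 1;50.5 0 64 0 1;51 0 68 0 1;51 0 68 0 1",
)

```text
t: 15.4
tool_pos: [0.6454, -0.0274, 0.054]
orientation: [3.13, -0.274, -0.001]
force: [-0.4, 0.3, 0.8]
opening: 0.0003
gripper_force: 0.1
```

Run:
```python
from h import *
a=robot.read_camera("scene");b=robot.read_camera("side")
cv2.imwrite("pics/c.png",np.hstack([cv2.resize(a[150:270,190:310],(400,400)),cv2.resize(b[160:260,190:320],(400,400))]))
```

```text
(no output)
```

View pics/c.png

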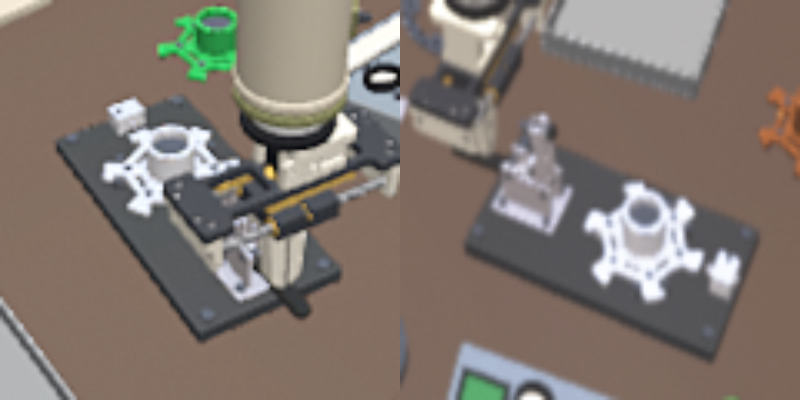

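The handle lies nearly level under the fingers (scene crop ~(290,300)) and the arm stands up (side crop ~(540,140)). I'll press a little further to reach the stop.

play_rows(
  increments="0 0 1 0 1;0 0 2 0 1;0 0 3 0 1;0 0 3 0 1;0 0 3 0 1",
)

```text
t: 16.0
tool_pos: [0.6456, -0.0274, 0.0524]
orientation: [3.13, -0.274, 0.0]
force: [-2.6, 1.1, 6.1]
opening: 0.0003
gripper_force: 3.1
```

play_rows(
  increments="0 0 -20 0 1;0 0 -60 0 1;0 0 -105 0 1;0 0 -148 0 1;-40 0 -148 0 1;-90 0 -148 0 -1;-135 0 -148 0 -1;-175 0 -148 0 -1;-194 0 -148 0 -1;-194 0 -148 0 -1;-194 0 -148 0 -1",
)

```text
t: 17.1
tool_pos: [0.4551, 0.0063, 0.2001]
orientation: [3.13, -0.274, 0.002]
force: [0.0, 0.3, 0.5]
opening: 0.0442
gripper_force: 0.0
```

Run:
```python
from h import *
for c in ("wrist","scene","side"):
    im=robot.read_camera(c); 
    if c=="wrist": cv2.imwrite("pics/w3.png",im)
    for n in "clamp_arm carrier tray".split():
        print(c,n,[(np.round(d["centre"],4).tolist(),round(d["conf"],2)) for d in (robot.landmark_of(c,n) if n!="clamp_arm" else robot.recognise(c,n))[:4]])
s=robot.read_state();print(s["t"],s["tool_pos"],s["orientation"],s["opening"],s["force"])
```

```text
wrist clamp_arm [([0.5792, -0.0207, 0.1077], 0.73)]
wrist carrier [([0.2603, 0.3763, -0.0007], 0.96), ([0.5707, -0.0068, 0.0484], 0.68)]
wrist tray [([0.5219, -0.313, 0.0013], 0.66)]
scene clamp_arm [([0.5917, -0.0247, 0.0594], 0.85), ([0.5393, 0.2619, 0.0559], 0.58), ([0.5271, -0.3212, 0.0027], 0.4)]
scene carrier [([0.3067, 0.1893, -0.001], 0.7), ([0.4538, 0.0067, 0.022], 0.69), ([0.2629, 0.3816, -0.0018], 0.69), ([0.2882, -0.1978, -0.0027], 0.56)]
scene tray [([0.5273, -0.3182, 0.0001], 0.75)]
side clamp_arm [([0.5862, -0.0154, 0.0591], 0.67)]
side carrier [([0.2634, 0.3751, 0.0], 0.86), ([0.4543, 0.0082, 0.0231], 0.72), ([0.2925, -0.2036, -0.002], 0.65), ([0.3005, 0.1888, -0.0028], 0.57)]
side tray [([0.5255, -0.3156, 0.0036], 0.77)]
17.7 [0.45459412 0.00627863 0.19955686] [-3.12962349e+00  2.73862867e-01  3.04740954e-04] 0.09062852660746894 [-0.03788356  0.27062472 -0.51260283]
```

View pics/w3.png

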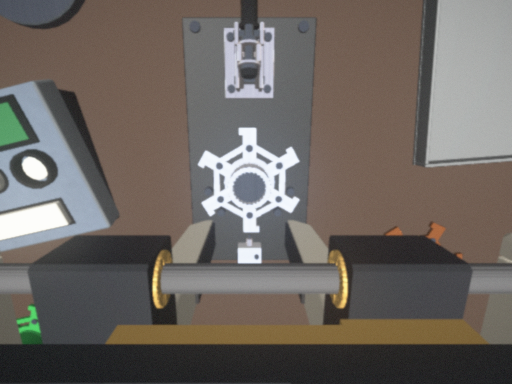

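The clamp arm stands open at (248,60), and the carrier lies free with its sleeve at (249,187), centred between the fingers. I'll descend and grip.

play_rows(
  increments="0 0 40 0 -1;0 0 85 0 -1;0 0 125 0 -1;0 0 150 0 -1;0 0 160 0 -1;0 0 164 0 -1;0 0 164 0 -1;0 0 164 0 0.2;0 0 164 0 0.6;0 0 164 0 1;0 0 164 0 1;0 0 164 0 1;0 0 164 0 1;0 0 164 0 1;0 0 164 0 1",
  force=25,
)

```text
t: 19.2
tool_pos: [0.4545, 0.0063, 0.0357]
orientation: [-3.13, 0.274, 0.0]
force: [0.0, -0.3, 0.5]
opening: 0.0473
gripper_force: 25.0
```

play_rows(
  increments="0 0 -5 0 1;0 0 -12 0 1;0 0 -25 0 1;0 0 -45 0 1;0 0 -70 0 1;0 0 -95 0 1;0 0 -110 0 1;0 0 -110 0 1",
)

```text
t: 20.0
tool_pos: [0.4567, 0.0061, 0.1494]
orientation: [3.13, -0.274, 0.01]
force: [1.6, -0.2, -2.0]
opening: 0.047
gripper_force: 25.0
```

play_rows(
  increments="10 25 0 0 1;24 58 0 0 1;40 97 0 0 1;56 136 0 0 1;72 175 0 0 1;88 213 0 0 1;103 250 0 0 1;115 280 0 0 1;124 300 0 0 1;126.5 305.5 0 0 1;126.5 305.5 0 0 1;126.5 305.5 0 0 1",
)

```text
t: 21.2
tool_pos: [0.5257, -0.3153, 0.1451]
orientation: [-3.129, 0.273, 0.002]
force: [-0.7, 0.3, -2.1]
opening: 0.047
gripper_force: 25.0
```

Run:
```python
from h import *
for c in ("wrist","scene","side"):
    im=robot.read_camera(c); cv2.imwrite(f"pics/d_{c}.png",im)
    for n in "carrier tray".split():
        print(c,n,[(np.round(d["centre"],4).tolist(),round(d["conf"],2)) for d in robot.landmark_of(c,n)[:5]])
s=robot.read_state();print(s["t"],s["tool_pos"],s["orientation"],s["opening"],s["force"])
a=cv2.imread("pics/d_scene.png")[150:350,80:340];b=cv2.imread("pics/d_wrist.png")
cv2.imwrite("pics/d.png",np.hstack([cv2.resize(a,(400,308)),cv2.resize(b,(400,308))]))
```

```text
wrist carrier [([0.5218, -0.3126, 0.131], 0.86)]
wrist tray [([0.5245, -0.3134, 0.0033], 0.58)]
scene carrier [([0.524, -0.317, 0.1319], 0.71), ([0.2884, -0.1975, -0.0032], 0.68), ([0.3036, 0.1928, -0.0024], 0.63), ([0.2638, 0.379, -0.0016], 0.6)]
scene tray [([0.5261, -0.3156, 0.0004], 0.92)]
side carrier [([0.293, -0.2038, -0.0028], 0.89), ([0.3036, 0.1906, 0.0], 0.83), ([0.524, -0.3164, 0.1326], 0.82), ([0.2631, 0.3748, -0.002], 0.78)]
side tray [([0.5261, -0.3167, 0.0015], 0.87)]
21.65 [ 0.52614533 -0.31625298  0.14578874] [ 3.12960334e+00 -2.73224761e-01  2.69747665e-04] 0.0469712291904396 [-0.10132419  1.18785072 -1.89972711]
```

View pics/d.png

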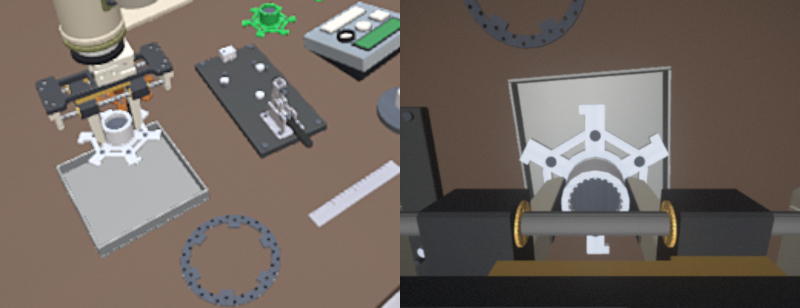

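The carrier hangs level and centred over the tray (scene crop ~(118,140)), and the clamp is still standing open at (285,95). I'll lower it.

play_rows(
  increments="0 0 25 0 1;0 0 60 0 1;0 0 90 0 1;0 0 108 0 1;0 0 117 0 1;0 0 121 0 1;0 0 123 0 1;0 0 124 0 1;0 0 125 0 1;0 0 126 0 1;0 0 127 0 1;0 0 127 0 1",
)

```text
t: 22.85
tool_pos: [0.5261, -0.3165, 0.0187]
orientation: [3.13, -0.274, 0.0]
force: [-0.3, -0.3, -1.4]
opening: 0.047
gripper_force: 25.0
```

play_rows(
  increments="0 0 0.5 0 1;0 0 1 0 1;0 0 1.5 0 1;0 0 1.5 0 1;0 0 1.5 0 1",
)

```text
t: 23.35
tool_pos: [0.5262, -0.3166, 0.0177]
orientation: [3.129, -0.274, 0.0]
force: [-2.2, 2.2, 5.7]
opening: 0.047
gripper_force: 25.0
```

play_rows(
  increments="0 0 -0.5 0 0.2;0 0 -0.5 0 -0.1;0 0 -0.5 0 -0.4;0 0 -0.5 0 -0.6;0 0 -0.5 0 -0.6;0 0 -0.5 0 -0.6;0 0 -10 0 -0.6;0 0 -30 0 -0.6;0 0 -60 0 -0.6;0 0 -100 0 -0.6;0 0 -150 0 -0.6;0 0 -180 0 -0.6;0 0 -180 0 -0.6",
)

```text
t: 24.65
tool_pos: [0.529, -0.3186, 0.2052]
orientation: [3.124, -0.273, 0.016]
force: [0.1, 0.3, 0.4]
opening: 0.0744
gripper_force: 0.0
```

Run:
```python
from h import *
for c in ("scene","side"):
    im=robot.read_camera(c); cv2.imwrite(f"pics/e_{c}.png",im)
    for n in "carrier tray".split():
        print(c,n,[(np.round(d["centre"],4).tolist(),round(d["conf"],2)) for d in robot.landmark_of(c,n)[:5]])
s=robot.read_state();print(s["t"],s["tool_pos"],s["opening"],s["force"])
a=cv2.imread("pics/e_scene.png")[150:350,80:340]
cv2.imwrite("pics/e.png",cv2.resize(a,(780,600)))
```

```text
scene carrier [([0.2908, -0.1936, -0.0032], 0.92), ([0.3075, 0.1882, -0.0005], 0.88), ([0.2632, 0.3774, -0.0033], 0.84), ([0.5263, -0.3175, 0.0046], 0.81)]
scene tray [([0.5263, -0.3169, -0.0003], 0.83)]
side carrier [([0.2913, -0.2036, -0.0015], 0.97), ([0.3024, 0.1879, -0.0025], 0.83), ([0.2614, 0.3728, -0.0024], 0.63), ([0.525, -0.3173, 0.0053], 0.58), ([0.5103, 0.3512, 0.0644], 0.47)]
side tray [([0.5252, -0.3153, 0.0011], 0.55)]
24.95 [ 0.52512766 -0.31584601  0.19509733] 0.07453898425051485 [ 0.27284137 -0.22882516 -0.30692486]
```

View pics/e.png

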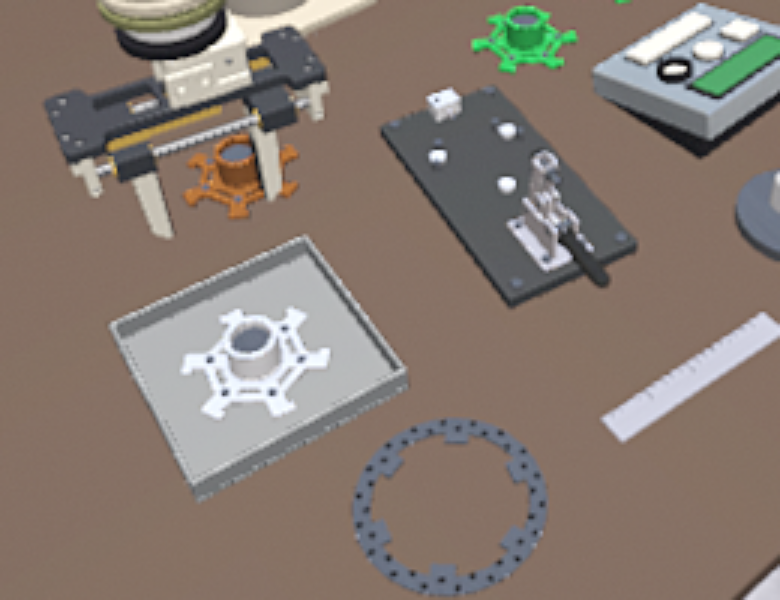

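The carrier lies flat in the tray at (255,365) with the sleeve up. The clamp stands open at (545,200), the keys are up, the ring and rule lie undisturbed, and the gripper is clear of everything.

```bash
python3 -c "
from plant import robot
print(robot.close_job())"
```

```text
the job is handed in; nothing more can be done
None
```

I pressed the square, round and bar keys fully in that order, threw the clamp open, set the carrier down flat in the tray with its sleeve up and released it, and handed the job in at about 25 s; the verdict was not shown.

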